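# Roll the closing strip of a herb tray flat

## Task

Take the hand roller from its rest and roll its wheel along the blue closing strip on the edge of the herb tray, pressing firmly (about 17 N, never more than 25 N), until all five pieces of the strip are pushed fully home. Then set the roller back in its rest and let go. Touch the tray and strip with the roller only, and leave the dish, the jar and the spatula where they are.

Things in the scene. Friction and masses are not known exactly. Their poses are not given: they have to be found in the camera images.
- fixture: Sealing stand, fixed: base plate 200 x 220 x 12 mm carrying a flat herb tray on springs (x -19 to 169, y -100 to 100, clear lid at nominal height 68). The blue closing strip runs along the tray's edge nearer the robot. Origin: on the bench below the strip's middle; z up, y along the strip, x from the strip over the lid. It is the pose of the base plate only, not of the sprung tray.
- strip (a point): Nominal middle of the strip's top when home, 75 mm above the fixture's origin (fully proud: 80). The tray is not levelled and this is not measured: the true strip lies up to 9 mm above or below nominal and also leans along the strip by up to 0.08 rad either way (7 mm more at its ends): feel for it. The tray springs sink 1 mm per 6 N of pressing (12 mm at most) and come back.
- strip_left (a point): Nominal end of the strip at the fixture's +y, 84.5 mm from its middle, height 75 mm as for strip. The strip is 169 mm long and 24 mm wide: five separate rigid blue pieces, each 33 mm long. White channel lips beside it and white blocks at its ends stand 2 mm lower than the pieces when home.
- strip_right (a point): Nominal end of the strip at the fixture's -y, 84.5 mm from its middle, height 75 mm as for strip.
- seg0 (a joint): How far the strip piece centred at y = -68 mm of the fixture is pushed down, m: 0 fully proud (5 mm), 0.005 home, where it stops hard; it starts at 0 to 0.001. A piece slides straight down only while pressed with more than about 11 N (plus 0.12 N per mm/s) and stays where it is left.
- seg1 (a joint): The same for the piece centred at y = -34 mm of the fixture.
- seg2 (a joint): The same for the piece centred at y = 0 mm of the fixture.
- seg3 (a joint): The same for the piece centred at y = 34 mm of the fixture.
- seg4 (a joint): The same for the piece centred at y = 68 mm of the fixture.
- roller: Upright hand roller, about 0.36 kg, standing in the rest at the start: black rubber wheel (radius 24, width 20 mm), steel fork 33 mm wide over its cheeks, steel cross plate, orange grip on top. Origin: the wheel's middle on its axle; y along the axle (it rolls along x), z up. Cross plate 36 mm (x) by 92 mm (y), its underside 30 mm and top 38 mm above the origin.
- roller_grip (a point): Middle of the roller's orange grip, 64 mm straight above the wheel's middle. The grip is 30 x 30 mm square (sides along the roller's x and y) and reaches from the top of the cross plate, 26 mm below this point, to 26 mm above it.
- wheel (a joint): angle of the roller's free-running wheel about its axle, rad, 0 at the start; it turns by 1 rad per 24 mm rolled
- rest: Grey rest for the roller, fixed: base 75 x 100 x 8 mm, two rails along its x (8 mm thick at y = -34 and 34 mm, 60 mm free between, tops 68 mm high) with a stop 6 mm higher at each rail end (48 mm free between stops). Origin on the bench below its centre, z up.
- rest_seat (a point): Where the roller's origin (wheel middle) belongs: 38 mm straight above the rest's origin. The wheel and fork then hang between the rails and the overhanging cross plate lies on both of them, axle across the rails, either way round.
- dish: loose clear round dish, 100 mm across, 18 mm high, with root slices; origin under its centre; leave alone
- jar: loose amber jar, 60 mm across, 100 mm high; origin under its centre; leave alone
- scoop: loose white-handled spatula, 170 mm long, lying on the bench along its x; origin under its middle; leave alone
Mind the look-alikes: they are no part of the job. Leave any purple look-alike of the roller alone.

How it is judged:
On the way, in this order (a step that is already met when the one before it is completed fails the run):
1. the roller has been lifted at least 25 mm out of its rest (z of roller in the frame of rest above 0.063 m), for 0.2 s.
2. the roller is rolling on the strip under pressure: its wheel has turned by more than 1.5 rad and it presses on the tray's strip with more than 6 N (contact force between roller and fixture above 6 N and (value of joint wheel above 1.5 rad or value of joint wheel below -1.5 rad)), for 0.05 s.
3. all five strip pieces are home (within 1.5 mm) (value of joint each of seg0, seg1, seg2, seg3, seg4 above 0.0035 m), for 0.2 s.
At the end, for the whole second after the job is handed in: All five strip pieces are pushed down to within 1.5 mm of home, and the roller stands at rest in its rest, cross plate on both rails (within 16 mm of the middle, 4 mm of its seated height, upright within 0.1 rad), released (all of step 3 and horizontal distance between roller and rest below 0.016 m and z of roller in the frame of rest between 0.034 and 0.042 m and angle between roller's own z axis and vertical below 0.1 rad and linear speed of roller below 0.02 m/s); the robot touches nothing.
It fails at once if the roller presses on the tray or strip with more than 25 N (contact force between roller and fixture above 25 N).
It fails at once if the gripper or arm pushes on the tray or strip (contact force between any of the fingers, the arm and fixture above 2 N).
It fails at once if the dish, jar or spatula is moved by more than 20 mm (distance of any of dish, jar, scoop from where it was at the start of the episode above 0.02 m).
It also fails if it takes over 72 s, if anything falls off the work surface, if the arm or the gripper's body presses on something with over 40 N, if the wrist force passes 120 N, or if a joint passes its speed limit or range.

## Robot

A 6-joint arm with a two-finger parallel gripper is mounted at the origin on the work surface. World frame = base frame: x ahead of the robot, y to its left, z up, the work surface at z = 0. Lengths are in m, angles in rad, forces in N, time in s.
With the tool pointing down it reaches from about 0.275 to 0.725 m from the base axis. Payload 15.9 kg.
Tool frame: the origin (TCP) lies at the centre of the arm's flange, where the gripper is bolted on; the fingertips stand 173 mm ahead of it and the grasp point (between the pads) lies 155 mm ahead of it; z points along the fingers, y is the direction in which the jaws open and shut (so a half turn about z gives the same grasp; the last joint's range is limited). The gripper opens to 85 mm and grips with 20 to 120 N. Pads are 22 mm wide; open, the fingers measure 114 mm over their backs; the gripper's body (76 mm by 85 mm) begins 54 mm behind the grasp point. The pads swing forward as they close: fully open they stand 13 mm farther back than shut.
Start: joints at [1.27, 0.213, -0.034, 1.323, 0, 1.571], TCP at [0.148, 0.478, 0.405] pointing down, gripper open.
Joint ranges: [-2.98, 2.98], [-0.74, 1.72], [-1.14, 1.35], [-2.1, 2.04], [-1.57, 1.44], [-3.14, 3.14]. Speed limits (rad/s): [1.89, 1.89, 2.39, 2.57, 3.14, 3.14].

## Interface

Orientations are given as a unit quaternion [x, y, z, w].
In Python, from station import r gives the robot as it stands. The module is installed in compiled form; this text tells all that it offers.
- The arm moves only by the tool move_arm, never from a script. Its argument "commands" is a list of rows, each a list of 4 numbers: the shift along the tool's x, y, z in mm, then the turn about the tool's z in rad. A call has 1 to 12 rows; each row is the pose to reach, as a shift and turn from the pose commanded when the call began, along the tool's axes at that moment; what a row does not reach only later rows make up. A row lasts 1/8 s, in which the tool goes at most 62.5 mm and 10.7 degrees, less where a joint would pass 70% of its speed; a pose out of reach is approached as far as the arm can. A call with a gripper value outside its range is refused whole. "claw" is the opening, from 0 (shut) to 1 (fully open), set as the call begins (left out, the last holds). The fingers move at their own pace and stop on an object; "newtons" is the grip in N (left out, the last holds). Time passes only in rows, so rows that repeat a pose let the fingers close. It gives the time, the measured TCP pose, the force and the opening at its end, in the units of the state.
- r.read_state(): the state, without advancing time (a new reading comes with each control period).
- r.read_camera(name): name is "side" or "top"; returns the picture (480x640x3 uint8, red, green, blue); there is no depth.
- r.camera_model(name): a dict with "fx", "fy", "cx", "cy" (pixels), "D" ([k1, k2, p1, p2, k3] as OpenCV has them; the pictures are not rectified), "extrinsics" (4x4, takes a point from camera to world coordinates). Camera axes: x right, y down, z forward; pixel columns grow to the right and rows downward; lengths in m; the calibration is good to about 2 mm. A picture is of the moment at which its call begins. camera_model takes no time and is no camera call.
- r.close_job(): hands the job in, once; it reports no verdict.
The state is a dict: "t": time; "qpos": joint angles; "qd": joint speeds; "effort": joint torques, N m; "eef_pos": TCP position; "eef_rot": TCP orientation; "wrist_force": force on the tool from outside, world axes, zero at the start; "moment": the same for the moment, N m; "finger_gap": finger opening in m.
Only numpy, scipy, OpenCV 4.12 (cv2) and the standard library are available. Lean on these libraries where they do the work, as an engineer would, in place of code of your own. Each camera call takes 0.05 s, during which the arm holds its last target.

## Working session

There is one attempt and no reset: what is moved stays moved. The work goes in short steps, Python scripts to look and compute and a tool call to move; the robot and the scene stay as the last step left them, time stands still between calls to the robot, and variables do not carry over. Pictures are saved under pics/ and viewed, and the job is handed in when it is done.

Besides the shell and the picture viewer there is one more tool, called after "Call:" as name(argument=value, ...), one argument or row to a line, values as JSON. move_arm: Moves the arm, as the interface text tells. Its arguments: {"type":"object","properties":{"commands":{"type":"array"},"claw":{"type":"number"},"newtons":{"type":"number"}},"required":["commands"]}

```bash
mkdir -p pics; ls
cat > h.py <<'E'
import numpy as np, cv2
from station import r
def cam(n):
    m=r.camera_model(n); K=np.array([[m['fx'],0,m['cx']],[0,m['fy'],m['cy']],[0,0,1.]]); return K,np.array(m['D'],float),np.array(m['extrinsics'])
def ray(n,uv):
    K,D,E=cam(n); p=cv2.undistortPoints(np.array([[uv]],float),K,D)[0,0]; d=E[:3,:3]@np.array([p[0],p[1],1]); return E[:3,3],d/np.linalg.norm(d)
def onz(n,uv,z):
    o,d=ray(n,uv); return o+d*(z-o[2])/d[2]
def tri(uv1,uv2,n1='top',n2='side'):
    o1,d1=ray(n1,uv1);o2,d2=ray(n2,uv2)
    A=np.stack([d1,-d2],1); s=np.linalg.lstsq(A,o2-o1,rcond=None)[0]
    a=o1+s[0]*d1;b=o2+s[1]*d2; return (a+b)/2,np.linalg.norm(a-b)
def proj(n,P):
    K,D,E=cam(n); R=E[:3,:3].T; t=-R@E[:3,3]
    return cv2.projectPoints(np.array(P,float).reshape(-1,1,3),cv2.Rodrigues(R)[0],t,K,D)[0].reshape(-1,2)
def snap(n,f):
    im=r.read_camera(n); cv2.imwrite('pics/'+f,im[:,:,::-1]); return im
E
python3 - <<'E'
from h import *
np.set_printoptions(precision=4,suppress=True)
for n in('top','side'):
    snap(n,n+'0.png'); K,D,E=cam(n);print(n,K[0,0],K[1,1],K[0,2],K[1,2],D);print(E)
print(r.read_state())
E
```

```text
pics
top 462.25594633536537 462.25594633536537 317.92100372174195 231.14676299845925 [-0.0101  0.      0.      0.      0.    ]
[[-0.0186 -0.9869  0.1602  0.3262]
 [-0.9995  0.0145 -0.0266  0.0021]
 [ 0.024  -0.1607 -0.9867  1.0939]
 [ 0.      0.      0.      1.    ]]
side 576.7312921885134 576.7312921885134 308.4943725645045 242.71689028764536 [-0.1451  0.      0.      0.      0.    ]
[[ 0.9942 -0.0858  0.0646  0.4167]
 [-0.1072 -0.7577  0.6438 -0.7354]
 [-0.0063 -0.647  -0.7625  0.9757]
 [ 0.      0.      0.      1.    ]]
{'t': 0.1, 'qpos': array([ 1.27  ,  0.2133, -0.035 ,  1.3235, -0.    ,  1.5708]), 'qd': array([-0.0002, -0.0001,  0.002 , -0.0011,  0.0007, -0.0005]), 'effort': array([ -0.0042, -68.7248,  48.7807,   0.0122,  -0.0003,   0.    ]), 'eef_pos': array([0.1481, 0.4774, 0.4043]), 'eef_rot': array([ 0.1498,  0.9887, -0.0005, -0.0001]), 'wrist_force': array([ 0.0012, -0.1531, -0.5911]), 'moment': array([ 0.0239, -0.0231, -0.0574]), 'finger_gap': 0.085596470461392}
```

View pics/top0.png

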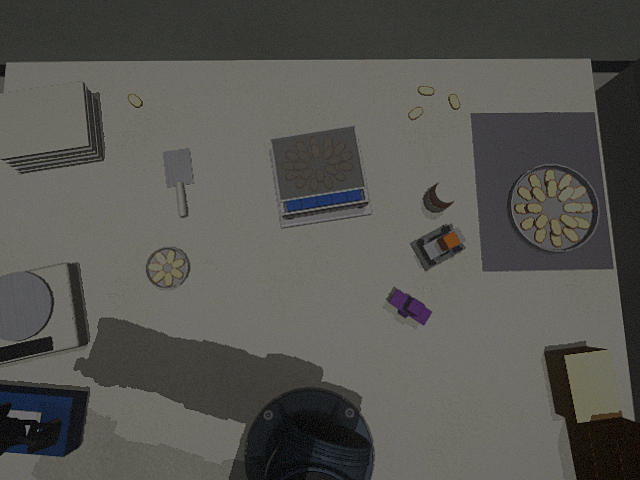

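View pics/side0.png

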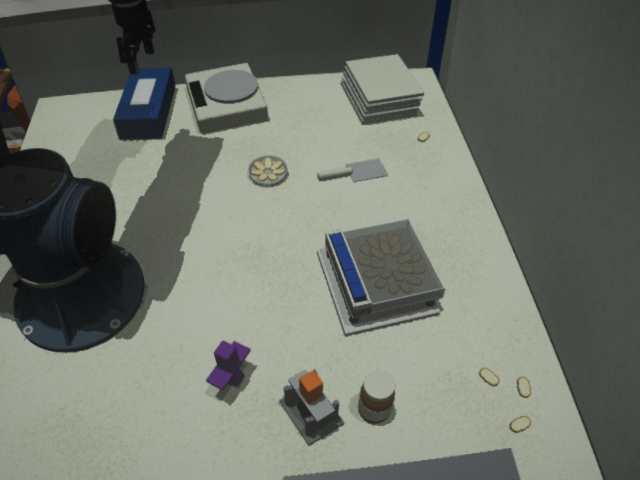

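The top view shows the roller and rest at about (440,245), with the purple look-alike at (408,306), the jar at (437,198), the stand at (320,178) and the strip at (325,201). In the side view the roller is at (312,390), the jar at (377,395) and the strip at (349,268). Next I'll enlarge these areas.

Run:
```python
import cv2
def crop(f,x,y,w,h,s,o):
    im=cv2.imread('pics/'+f)[y:y+h,x:x+w]; im=cv2.convertScaleAbs(im,alpha=1.5)
    cv2.imwrite('pics/'+o,cv2.resize(im,None,fx=s,fy=s,interpolation=cv2.INTER_CUBIC))
crop('top0.png',380,175,100,75*2-50,6,'c1.png')
crop('side0.png',270,360,140,100,5.7,'c2.png') if 0 else crop('side0.png',270,360,130,90,6,'c2.png')
crop('top0.png',260,115,130,100+15,6,'c3.png') if 0 else crop('top0.png',262,120,120,112,5,'c3.png')
crop('side0.png',310,210,140,125,5 if 0 else 4.8,'c4.png') if 0 else crop('side0.png',310,215,140,120,5,'c4.png')
```

```text
(no output)
```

View pics/c1.png

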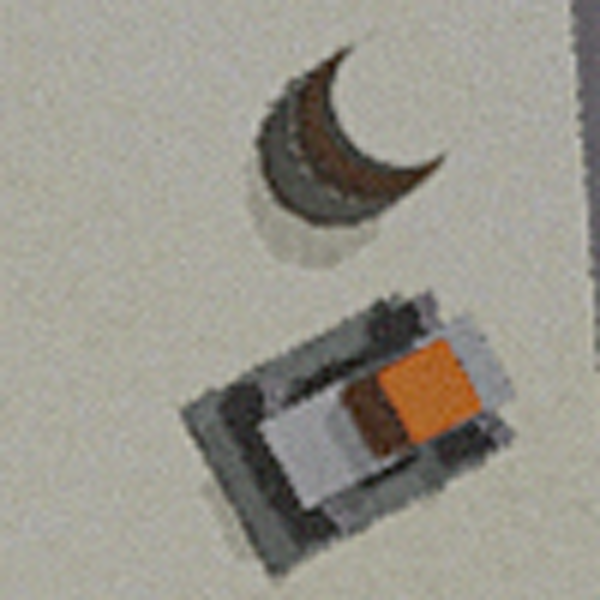

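View pics/c2.png

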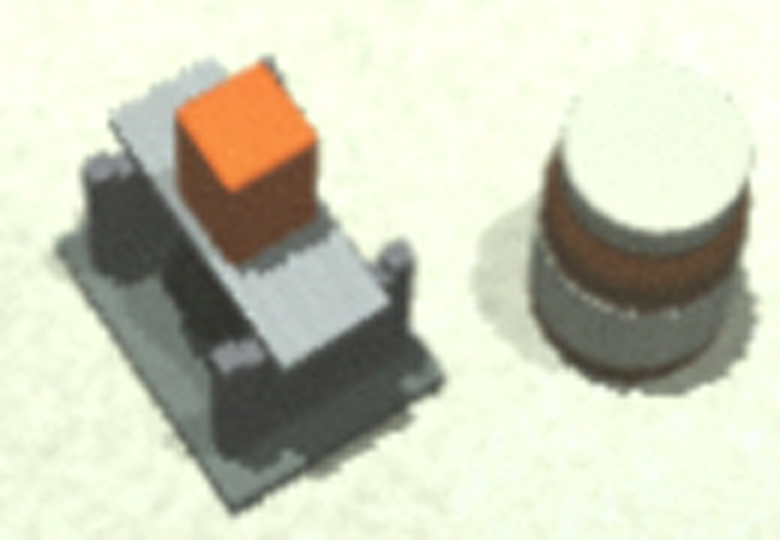

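View pics/c3.png

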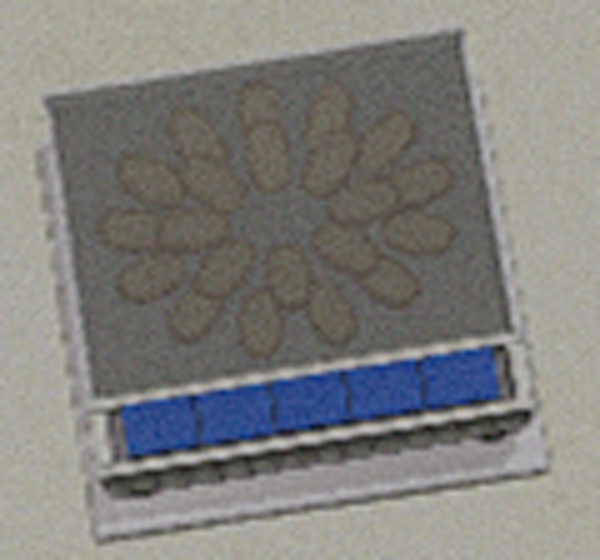

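View pics/c4.png

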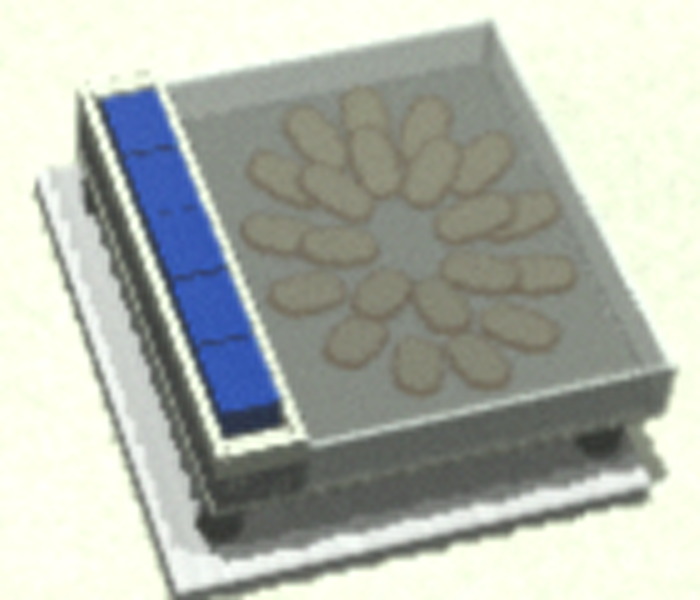

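```bash
cat > fit.py <<'E'
from h import *
from scipy.optimize import least_squares
np.set_printoptions(precision=4,suppress=True)
T=lambda u,v:((u+.5)/6-.5+380,(v+.5)/6-.5+175)
S=lambda u,v:((u+.5)/6-.5+270,(v+.5)/6-.5+360)
T3=lambda u,v:((u+.5)/5-.5+262,(v+.5)/5-.5+120)
S4=lambda u,v:((u+.5)/5-.5+310,(v+.5)/5-.5+215)
# grip
tc=[T(442,338),T(483,398),T(418,443),T(378,378)]; sc=[S(317,132),S(233,192),S(176,108),S(268,62)]
P=[]
for a,b in zip(tc,sc):
    p,e=tri(a,b);P.append(p);print(p,e)
print('grip top mean',np.mean(P,0))
# plate top corners -> +y-end: top (262,428)(308,510)
for a,b in[(T(308,510),S(110,118)),(T(262,428),S(212,60))]: print('plate',*tri(a,b))
print('rest base near corner',*tri(T(275,578),S(60,245)))
# fixture
for n,a,b in[('L+x',T3(122,408),S4(155,88)),('L-x',T3(128,458),S4(100,97)),('R+x',T3(500,348),S4(280,400)),('R-x',T3(503,398),S4(220,412))]: print(n,*tri(a,b))
for n,a,b in[('bL-x',T3(97,540),S4(37,185)),('bR-x',T3(547,468),S4(175,597))]: print(n,*tri(a,b))
print('bR+x',onz('side',S4(650,488),.012))
print('restbase side',[onz('side',S(*q),.008) for q in((60,245),(233,512),(443,380))],'top',[onz('top',T(*q),.008) for q in((185,408),(275,578))])
E
python3 fit.py
```

```text
[ 0.4795 -0.3134  0.1266] 2.770859985206553e-05
[ 0.4566 -0.3274  0.1248] 0.002761683173580041
[ 0.4422 -0.3023  0.1269] 0.0004921884621091511
[ 0.4674 -0.2901  0.1244] 0.0031227945727853083
grip top mean [ 0.4614 -0.3083  0.1257]
plate [ 0.4245 -0.2762  0.0735] 0.000990215541060974
plate [ 0.4555 -0.2607  0.0733] 0.0010273454476311126
rest base near corner [ 0.4055 -0.2809  0.0021] 0.002844321812851382
L+x [0.5617 0.0453 0.0756] 0.0014344231626994845
L-x [0.5384 0.0428 0.0759] 0.0011071273186428344
R+x [ 0.5843 -0.1249  0.0875] 0.0013302248032978354
R-x [ 0.5617 -0.1258  0.0847] 0.0008790127048215582
bL-x [ 0.5145  0.061  -0.0003] 0.001412217657662065
bR-x [ 0.5445 -0.1561  0.005 ] 0.0009649775131675513
bR+x [ 0.7397 -0.1328  0.012 ]
restbase side [array([ 0.4069, -0.2834,  0.008 ]), array([ 0.4497, -0.372 ,  0.008 ]), array([ 0.5152, -0.3388,  0.008 ])] top [array([ 0.4717, -0.2473,  0.008 ]), array([ 0.4036, -0.2795,  0.008 ])]
```

```bash
cat >> h.py <<'E'
def go(p,jaw,verbose=1):
    "rows: total shift in tool axes (mm) and turn to bring TCP to p with jaw angle (deg)"
    from scipy.spatial.transform import Rotation as Ro
    s=r.read_state(); R=Ro.from_quat(s['eef_rot']).as_matrix()
    d=R.T@(np.array(p)-s['eef_pos'])*1000
    cur=np.degrees(np.arctan2(R[1,1],R[0,1])); dt=-np.radians((jaw-cur+180)%360-180)
    print('cur jaw',round(cur,2),'shift mm',d.round(1),'turn',round(dt,4),'t',s['t'],'tilt',R[:,2].round(4)); return d,dt
E
python3 - <<'E'
from h import *
np.set_printoptions(precision=4,suppress=True)
S=lambda u,v:((u+.5)/6-.5+270,(v+.5)/6-.5+360)
T=lambda u,v:((u+.5)/6-.5+380,(v+.5)/6-.5+175)
print('jar top', onz('side',S(655,147),.1), 'bottom edge',onz('side',S(635,385),0),onz('top',T(320,140),.0))
T3=lambda u,v:((u+.5)/5-.5+262,(v+.5)/5-.5+120)
S4=lambda u,v:((u+.5)/5-.5+310,(v+.5)/5-.5+215)
for u in((97,540),(547,468)):print('top base',onz('top',T3(*u),.012))
for u in((37,185),(175,597),(650,488)):print('side base',onz('side',S4(*u),.012))
go([.40,.1,.405],-63.3+70)
d1=go([.40,.08,.405],10); d2=go([.461,-.309,.36],-63.3)
E
```

```text
jar top [ 0.574  -0.3157  0.1   ] bottom edge [ 0.5722 -0.3439  0.    ] [ 0.582 -0.31   0.   ]
top base [0.5117 0.0602 0.012 ]
top base [ 0.5436 -0.1551  0.012 ]
side base [0.514  0.0511 0.012 ]
side base [ 0.5431 -0.1604  0.012 ]
side base [ 0.7397 -0.1328  0.012 ]
cur jaw 72.77 shift mm [-352.4 -285.8   -0.4] turn 1.1531 t 0.1 tilt [-0.0003 -0.001  -1.    ]
cur jaw 72.77 shift mm [-358.3 -304.9   -0.4] turn 1.0955 t 0.1 tilt [-0.0003 -0.001  -1.    ]
cur jaw 72.77 shift mm [-531.9 -658.4   44.9] turn 2.3748 t 0.1 tilt [-0.0003 -0.001  -1.    ]
```

Call:
move_arm(
  commands=[
    [-45, -38, 0, 0.14],
    [-90, -76, 0, 0.28],
    [-135, -114, 0, 0.42],
    [-180, -152, 0, 0.56],
    [-225, -190, 0, 0.7],
    [-270, -228, 0, 0.84],
    [-315, -266, 0, 0.98],
    [-358, -305, 0, 1.1],
    [-395, -357, 0, 1.26],
    [-425, -408, 0, 1.42],
    [-450, -460, 0, 1.58],
    [-475, -515, 0, 1.74],
  ],
  claw=1,
)

```text
t: 1.6
eef_pos: [0.4491, -0.1571, 0.4045]
eef_rot: [0.854, 0.521, 0.0, -0.0]
wrist_force: [1.7, 0.5, -0.3]
finger_gap: 0.0855
```

Run:
```python
from h import *
go([.461,-.309,.34],-63.3)
```

```text
cur jaw -27.24 shift mm [-129.7   80.1   64.5] turn 0.6295 t 1.6 tilt [-1.e-04  2.e-04 -1.e+00]
```

Call:
move_arm(
  commands=[
    [-40, 25, 10, 0.16],
    [-80, 50, 25, 0.32],
    [-115, 70, 45, 0.48],
    [-130, 80, 60, 0.63],
    [-130, 80, 64, 0.63],
    [-130, 80, 64, 0.63],
    [-130, 80, 64, 0.63],
  ],
)

```text
t: 2.48
eef_pos: [0.4619, -0.3065, 0.3414]
eef_rot: [0.972, 0.234, 0.0, 0.0]
wrist_force: [0.7, 0.3, -0.1]
finger_gap: 0.0851
```

Run:
```python
from h import *
go([.461,-.309,.26],-63.3)
import cv2
a=snap('side','s1.png');b=snap('top','t1.png')
c=np.hstack([cv2.resize(a[250:450,240:420],(400,444)),cv2.resize(b[180:300,370:490],(400,444))])
cv2.imwrite('pics/v1.png',c[:,:,::-1])
```

```text
cur jaw -62.88 shift mm [-1.9  1.8 81.4] turn 0.0074 t 2.475 tilt [ 7.e-04 -4.e-04 -1.e+00]
```

View pics/v1.png

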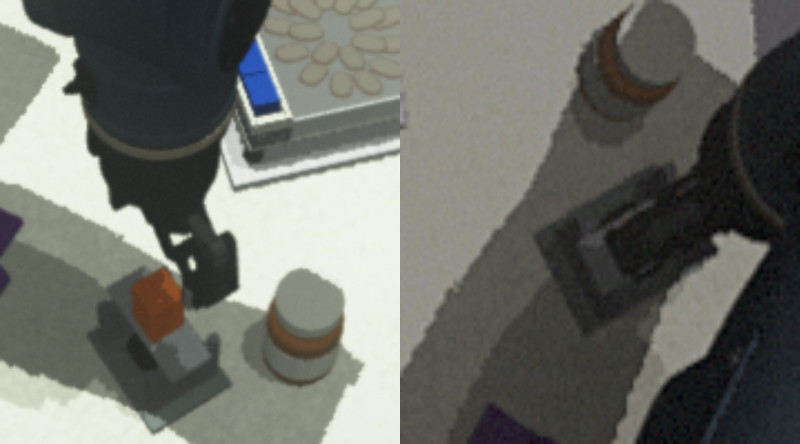

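The gripper hangs over the orange grip with its jaws in line with the axle, one finger on each side along the plate. I'll descend and grip.

Call:
move_arm(
  commands=[
    [-1.5, 1.5, 30, 0.007],
    [-1.5, 1.5, 60, 0.007],
    [-1.5, 1.5, 78, 0.007],
    [-1.5, 1.5, 81, 0.007],
    [-1.5, 1.5, 81, 0.007],
    [-1.5, 1.5, 81, 0.007],
  ],
)

```text
t: 3.32
eef_pos: [0.4613, -0.3093, 0.2607]
eef_rot: [0.973, 0.23, 0.001, 0.001]
wrist_force: [0.1, 0.3, -0.3]
finger_gap: 0.0852
```

Call:
move_arm(
  commands=[
    [0, 0, 0, 0],
    [0, 0, 0, 0],
    [0, 0, 0, 0],
    [0, 0, 0, 0],
    [0, 0, 0, 0],
    [0, 0, 0, 0],
    [0, 0, 0, 0],
    [0, 0, 0, 0],
  ],
  claw=0,
  newtons=60,
)

```text
t: 4.32
eef_pos: [0.4611, -0.3093, 0.2599]
eef_rot: [0.973, 0.23, 0.0, 0.0]
wrist_force: [-0.4, 0.2, 5.4]
finger_gap: 0.0292
```

Call:
move_arm(
  commands=[
    [0, 0, -5, 0],
    [0, 0, -20, 0],
    [0, 0, -45, 0],
    [0, 0, -75, 0],
    [0, 0, -100, 0],
    [0, 0, -120, 0],
    [0, 0, -120, 0],
    [0, 0, -120, 0],
  ],
  newtons=100,
)

```text
t: 5.32
eef_pos: [0.4609, -0.3091, 0.3791]
eef_rot: [0.973, 0.23, -0.0, -0.0]
wrist_force: [-0.1, -0.0, -3.5]
finger_gap: 0.0286
```

Run:
```python
from h import *
np.set_printoptions(precision=4,suppress=True)
a=0.136; o=np.array([.5615,-.0407])
ya=np.array([-np.sin(a),np.cos(a)])
for y in(-70,70): 
    p=o+ya*y/1000; print(y,p); go([*p,.36],np.degrees(a))
import cv2
s=snap('side','s2.png');cv2.imwrite('pics/v2.png',cv2.resize(s[200:420,220:460],(720,660))[:600,:,::-1])
```

```text
-70 [ 0.571  -0.1101]
cur jaw -63.43 shift mm [ 187.5 -128.8   19.1] turn -1.2431 t 5.325 tilt [-0.0006  0.0004 -1.    ]
70 [0.552  0.0287]
cur jaw -63.43 shift mm [ 232.6 -261.3   19.2] turn -1.2431 t 5.325 tilt [-0.0006  0.0004 -1.    ]
```

View pics/v2.png

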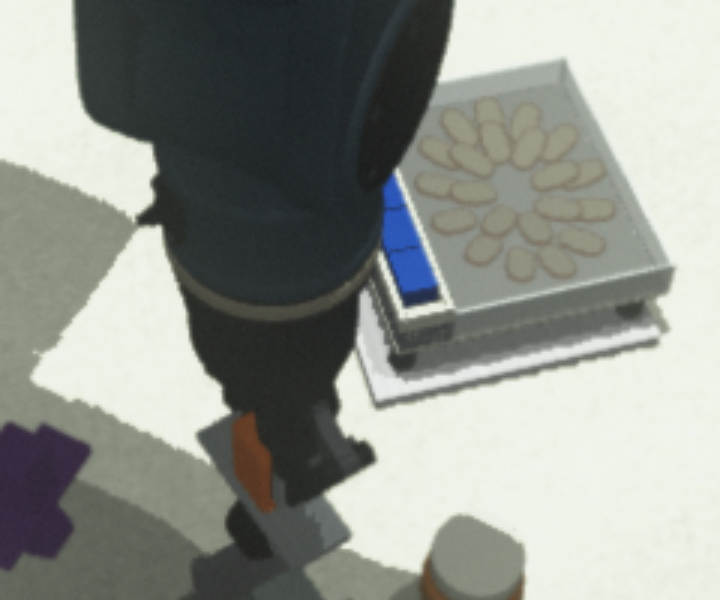

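The roller is in the jaws, lifted and upright. I'll move it over the strip's right end.

Call:
move_arm(
  commands=[
    [25, -18, 0, -0.16],
    [50, -36, 0, -0.32],
    [75, -54, 0, -0.48],
    [100, -70, 0, -0.64],
    [125, -88, 0, -0.8],
    [150, -105, 0, -0.96],
    [175, -120, 0, -1.12],
    [187.5, -128.8, 0, -1.243],
    [187.5, -128.8, 0, -1.243],
    [187.5, -128.8, 0, -1.243],
  ],
)

```text
t: 6.62
eef_pos: [0.5708, -0.1105, 0.3792]
eef_rot: [0.658, 0.753, -0.0, -0.0]
wrist_force: [0.1, 0.1, -3.3]
finger_gap: 0.0289
```

Run:
```python
from h import *
go([.571,-.1101,.34],np.degrees(.136)); print(r.read_state()['wrist_force'])
s=snap('side','s3.png');cv2.imwrite('pics/v3.png',cv2.resize(s[180:350,270:470],(800,680))[:600,:,::-1])
```

```text
cur jaw 7.65 shift mm [ 0.4  0.3 39.2] turn -0.0025 t 6.625 tilt [-0.001 -0.    -1.   ]
[ 0.10830116  0.09808789 -3.31885031]
```

View pics/v3.png

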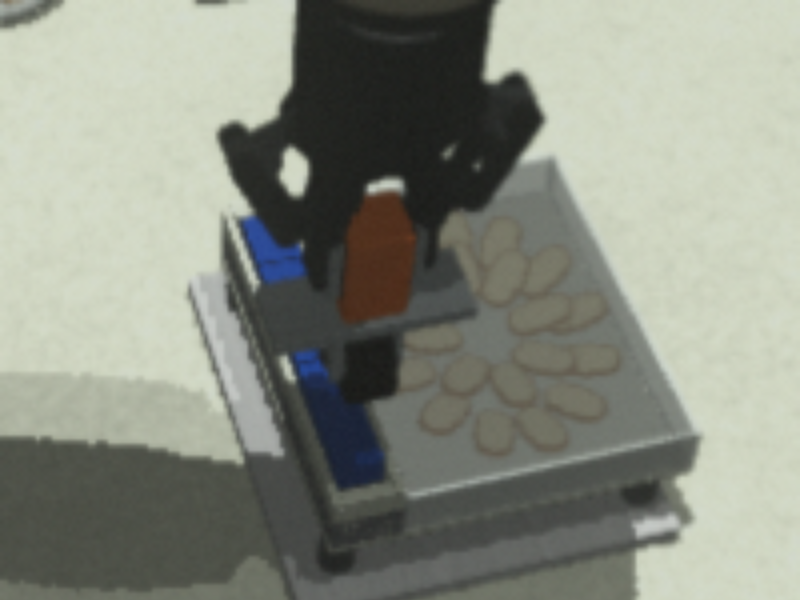

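The side view shows the wheel above the right-end pieces and in line with the strip. I'll lower it and feel for contact.

Call:
move_arm(
  commands=[
    [0.4, 0.3, 12, 0],
    [0.4, 0.3, 24, 0],
    [0.4, 0.3, 32, 0],
    [0.4, 0.3, 36, 0],
    [0.4, 0.3, 37, 0],
    [0.4, 0.3, 37, 0],
  ],
)

```text
t: 7.42
eef_pos: [0.5714, -0.1097, 0.3429]
eef_rot: [0.657, 0.754, 0.0, 0.0]
wrist_force: [-0.4, -0.6, -3.5]
finger_gap: 0.029
```

Call:
move_arm(
  commands=[
    [0, 0, 0.5, 0],
    [0, 0, 1, 0],
  ],
)

```text
t: 7.68
eef_pos: [0.5714, -0.1097, 0.3418]
eef_rot: [0.657, 0.754, 0.0, 0.0]
wrist_force: [0.1, 0.0, -2.8]
finger_gap: 0.0288
```

Call:
move_arm(
  commands=[
    [0, 0, 0.5, 0],
    [0, 0, 1, 0],
  ],
)

```text
t: 7.92
eef_pos: [0.5713, -0.1097, 0.3407]
eef_rot: [0.657, 0.754, 0.0, 0.0]
wrist_force: [0.4, 0.8, -3.4]
finger_gap: 0.0292
```

Call:
move_arm(
  commands=[
    [0, 0, 0.5, 0],
    [0, 0, 1, 0],
  ],
)

```text
t: 8.18
eef_pos: [0.5713, -0.1097, 0.3397]
eef_rot: [0.657, 0.754, 0.0, 0.0]
wrist_force: [0.4, -0.3, -3.8]
finger_gap: 0.0288
```

Call:
move_arm(
  commands=[
    [0, 0, 0.5, 0],
    [0, 0, 1, 0],
  ],
)

```text
t: 8.43
eef_pos: [0.5713, -0.1097, 0.3387]
eef_rot: [0.657, 0.754, 0.0, 0.0]
wrist_force: [0.6, -1.6, -4.2]
finger_gap: 0.0289
```

Call:
move_arm(
  commands=[
    [0, 0, 0.5, 0],
    [0, 0, 1, 0],
  ],
)

```text
t: 8.68
eef_pos: [0.5713, -0.1097, 0.3377]
eef_rot: [0.657, 0.754, 0.0, 0.0]
wrist_force: [0.4, -0.0, -3.5]
finger_gap: 0.0287
```

Call:
move_arm(
  commands=[
    [0, 0, 0.5, 0],
    [0, 0, 1, 0],
  ],
)

```text
t: 8.93
eef_pos: [0.5713, -0.1097, 0.3367]
eef_rot: [0.657, 0.754, 0.0, -0.0]
wrist_force: [0.2, -0.3, -3.7]
finger_gap: 0.0294
```

Call:
move_arm(
  commands=[
    [0, 0, 0.5, 0],
    [0, 0, 1, 0],
  ],
)

```text
t: 9.18
eef_pos: [0.5713, -0.1097, 0.3357]
eef_rot: [0.657, 0.754, 0.0, 0.0]
wrist_force: [0.0, 0.4, -3.3]
finger_gap: 0.0289
```

Call:
move_arm(
  commands=[
    [0, 0, 0.5, 0],
    [0, 0, 1, 0],
  ],
)

```text
t: 9.43
eef_pos: [0.5713, -0.1097, 0.3347]
eef_rot: [0.657, 0.754, -0.0, 0.0]
wrist_force: [1.0, -0.1, -3.9]
finger_gap: 0.0292
```

Call:
move_arm(
  commands=[
    [0, 0, 0.5, 0],
    [0, 0, 1, 0],
  ],
)

```text
t: 9.68
eef_pos: [0.5713, -0.1097, 0.3337]
eef_rot: [0.657, 0.754, 0.0, -0.0]
wrist_force: [0.4, -0.1, -3.9]
finger_gap: 0.029
```

Call:
move_arm(
  commands=[
    [0, 0, 0.5, 0],
    [0, 0, 1, 0],
  ],
)

```text
t: 9.93
eef_pos: [0.5713, -0.1097, 0.3327]
eef_rot: [0.657, 0.754, -0.0, 0.0]
wrist_force: [0.4, 0.2, -3.9]
finger_gap: 0.0289
```

Call:
move_arm(
  commands=[
    [0, 0, 0.5, 0],
    [0, 0, 1, 0],
  ],
)

```text
t: 10.18
eef_pos: [0.5713, -0.1097, 0.3317]
eef_rot: [0.657, 0.754, 0.0, 0.0]
wrist_force: [0.6, 0.9, -3.7]
finger_gap: 0.0291
```

Call:
move_arm(
  commands=[
    [0, 0, 0.5, 0],
    [0, 0, 1, 0],
  ],
)

```text
t: 10.42
eef_pos: [0.5713, -0.1097, 0.3307]
eef_rot: [0.657, 0.754, 0.0, 0.0]
wrist_force: [-1.0, 0.4, -4.5]
finger_gap: 0.0285
```

Call:
move_arm(
  commands=[
    [0, 0, 0.5, 0],
    [0, 0, 1, 0],
  ],
)

```text
t: 10.68
eef_pos: [0.5714, -0.1097, 0.3298]
eef_rot: [0.657, 0.754, 0.0, 0.0]
wrist_force: [0.0, 0.2, 0.1]
finger_gap: 0.0289
```

Contact is at TCP z ≈ 0.3304, at y = -70. Next I'll feel the other end to get the lean.

Call:
move_arm(
  commands=[
    [0, 0, -4, 0],
    [20, 0, -6, 0],
    [60, 0, -6, 0],
    [100, 0, -6, 0],
    [130, 0, -5, 0],
    [140, 0, -2, 0],
    [140, 0, 0, 0],
    [140, 0, 2, 0],
    [140, 0, 3, 0],
    [140, 0, 3, 0],
  ],
)

```text
t: 11.92
eef_pos: [0.5524, 0.0284, 0.3266]
eef_rot: [0.658, 0.753, -0.0, -0.0]
wrist_force: [-0.0, 0.9, -4.0]
finger_gap: 0.0292
```

Call:
move_arm(
  commands=[
    [0, 0, 0.5, 0],
    [0, 0, 1, 0],
  ],
)

```text
t: 12.18
eef_pos: [0.5524, 0.0289, 0.3257]
eef_rot: [0.657, 0.753, 0.0, 0.0]
wrist_force: [0.0, 0.7, -3.5]
finger_gap: 0.0291
```

Call:
move_arm(
  commands=[
    [0, 0, 0.5, 0],
    [0, 0, 1, 0],
  ],
)

```text
t: 12.42
eef_pos: [0.5523, 0.029, 0.3247]
eef_rot: [0.657, 0.754, 0.0, 0.0]
wrist_force: [-0.4, 0.5, -3.1]
finger_gap: 0.0287
```

Call:
move_arm(
  commands=[
    [0, 0, 0.5, 0],
    [0, 0, 1, 0],
  ],
)

```text
t: 12.68
eef_pos: [0.5524, 0.029, 0.3238]
eef_rot: [0.657, 0.754, 0.0, 0.0]
wrist_force: [-0.1, -0.4, -0.3]
finger_gap: 0.0291
```

Contact is at TCP z ≈ 0.3243, at y = +70, so the lean is about 0.044 rad. I'll press here.

Call:
move_arm(
  commands=[
    [0, 0, 0.5, 0],
    [0, 0, 1, 0],
    [0, 0, 1.5, 0],
  ],
)

```text
t: 13.05
eef_pos: [0.5524, 0.029, 0.3225]
eef_rot: [0.657, 0.754, 0.0, 0.0]
wrist_force: [-1.1, -0.2, 5.7]
finger_gap: 0.0289
```

Call:
move_arm(
  commands=[
    [0, 0, 0.5, 0],
    [0, 0, 1, 0],
    [0, 0, 1.5, 0],
  ],
)

```text
t: 13.42
eef_pos: [0.5524, 0.029, 0.3212]
eef_rot: [0.657, 0.754, 0.0, 0.0]
wrist_force: [-2.2, 0.4, 8.1]
finger_gap: 0.029
```

Call:
move_arm(
  commands=[
    [0, 0, 0.5, 0],
    [0, 0, 1, 0],
  ],
)

```text
t: 13.68
eef_pos: [0.5524, 0.029, 0.3202]
eef_rot: [0.657, 0.754, 0.0, 0.0]
wrist_force: [-1.1, 0.5, 8.8]
finger_gap: 0.0291
```

Call:
move_arm(
  commands=[
    [0, 0, 0.5, 0],
    [0, 0, 1, 0],
  ],
)

```text
t: 13.92
eef_pos: [0.5525, 0.029, 0.3192]
eef_rot: [0.657, 0.754, 0.0, 0.0]
wrist_force: [-2.0, 0.5, 7.6]
finger_gap: 0.0288
```

Call:
move_arm(
  commands=[
    [0, 0, 0.5, 0],
    [0, 0, 1, 0],
  ],
)

```text
t: 14.18
eef_pos: [0.5524, 0.029, 0.3182]
eef_rot: [0.657, 0.754, 0.0, 0.0]
wrist_force: [-2.5, -0.0, 6.9]
finger_gap: 0.0288
```

Call:
move_arm(
  commands=[
    [0, 0, 0.5, 0],
    [0, 0, 0.8, 0],
  ],
)

```text
t: 14.42
eef_pos: [0.5525, 0.029, 0.3174]
eef_rot: [0.657, 0.753, 0.0, 0.0]
wrist_force: [-2.4, -0.1, 8.9]
finger_gap: 0.029
```

Call:
move_arm(
  commands=[
    [0, 0, 0.4, 0],
    [0, 0, 0.6, 0],
  ],
)

```text
t: 14.68
eef_pos: [0.5525, 0.029, 0.317]
eef_rot: [0.657, 0.754, 0.0, 0.0]
wrist_force: [-3.4, 0.2, 10.7]
finger_gap: 0.0288
```

Call:
move_arm(
  commands=[
    [0, 0, 0.3, 0],
    [0, 0, 0.6, 0],
    [0, 0, 0.6, 0],
  ],
)

```text
t: 15.05
eef_pos: [0.5525, 0.029, 0.3165]
eef_rot: [0.657, 0.754, 0.0, 0.0]
wrist_force: [-2.7, 1.2, 13.0]
finger_gap: 0.0287
```

Run:
```python
from h import *
s=r.read_state();print(s['eef_pos'],s['wrist_force'],s['moment'])
a=snap('side','s4.png');cv2.imwrite('pics/v4.png',cv2.resize(a[180:350,270:470],(800,680))[:600,:,::-1])
a=snap('top','t4.png');cv2.imwrite('pics/v5.png',cv2.resize(a[130:250,250:410],(800,600))[:,:,::-1])
```

```text
[0.55248677 0.02900287 0.31652722] [-2.73235157  1.20957544 13.04814418] [0.09458349 0.98367181 0.02602288]
```

View pics/v4.png

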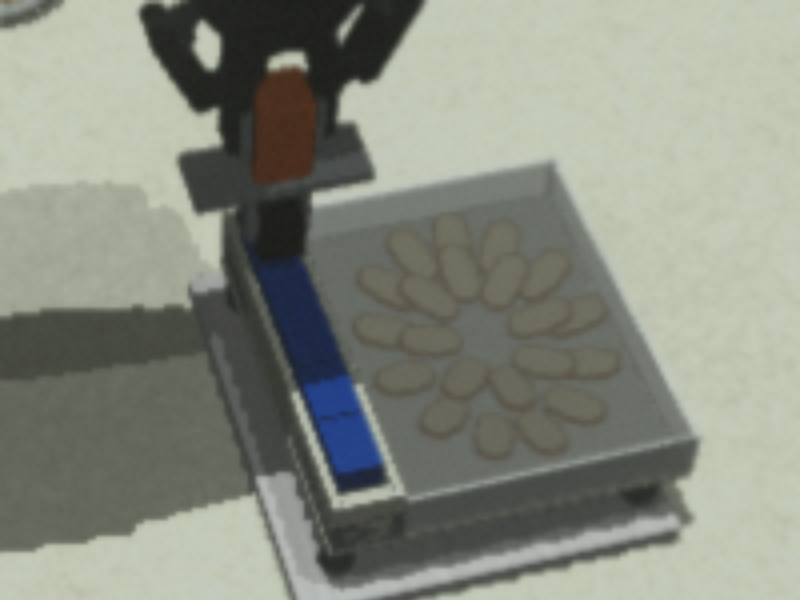

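View pics/v5.png

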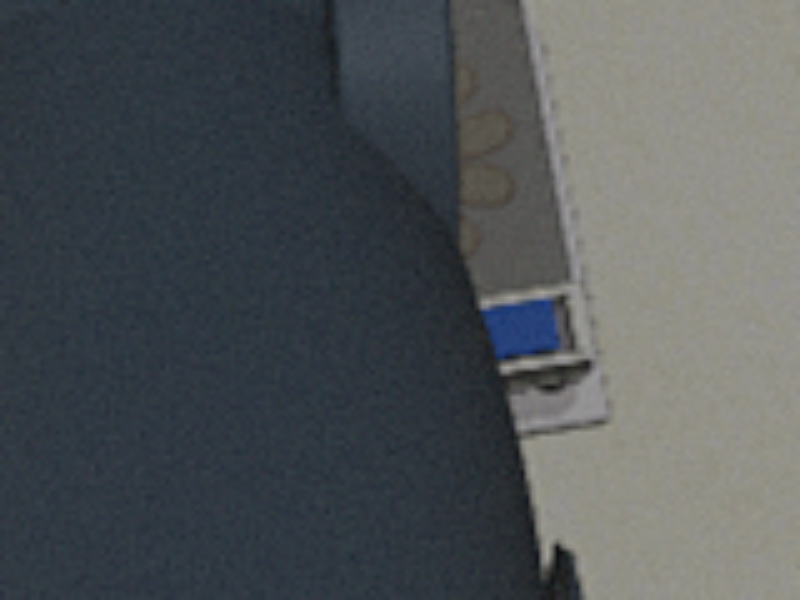

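F ≈ 16.5 N, and the piece under the wheel looks flush with the channel in the side view. I'll roll toward -y and rise with the lean.

Call:
move_arm(
  commands=[
    [-2, 0, -0.1, 0],
    [-4, 0, -0.2, 0],
    [-6, 0, -0.3, 0],
    [-8, 0, -0.4, 0],
  ],
)

```text
t: 15.65
eef_pos: [0.5535, 0.0215, 0.317]
eef_rot: [0.657, 0.754, 0.001, -0.0]
wrist_force: [-4.9, 8.4, 13.1]
finger_gap: 0.0292
```

Call:
move_arm(
  commands=[
    [-2, 0, -0.1, 0],
    [-4, 0, -0.2, 0],
    [-6, 0, -0.3, 0],
  ],
)

```text
t: 16.02
eef_pos: [0.5544, 0.0155, 0.3173]
eef_rot: [0.657, 0.754, 0.001, 0.0]
wrist_force: [-3.2, 4.6, 14.1]
finger_gap: 0.0291
```

Call:
move_arm(
  commands=[
    [-2.5, 0, -0.15, 0],
    [-5, 0, -0.3, 0],
    [-7.5, 0, -0.4, 0],
    [-10, 0, -0.5, 0],
  ],
)

```text
t: 16.52
eef_pos: [0.5558, 0.0052, 0.3178]
eef_rot: [0.657, 0.754, 0.001, 0.0]
wrist_force: [-3.0, 0.3, 12.8]
finger_gap: 0.0288
```

Call:
move_arm(
  commands=[
    [-2.5, 0, -0.1, 0],
    [-5, 0, -0.2, 0],
    [-7.5, 0, -0.3, 0],
    [-10, 0, -0.4, 0],
  ],
)

```text
t: 17.02
eef_pos: [0.5572, -0.0047, 0.3182]
eef_rot: [0.657, 0.754, 0.001, 0.001]
wrist_force: [-3.1, 1.0, 12.3]
finger_gap: 0.0293
```

Call:
move_arm(
  commands=[
    [-2, 0, -0.05, 0],
    [-4, 0, -0.1, 0],
    [-6, 0, -0.2, 0],
    [-8, 0, -0.3, 0],
  ],
)

```text
t: 17.52
eef_pos: [0.5582, -0.012, 0.3186]
eef_rot: [0.657, 0.754, 0.001, -0.0]
wrist_force: [-3.4, 9.0, 14.9]
finger_gap: 0.0288
```

Call:
move_arm(
  commands=[
    [-2, 0, -0.1, 0],
    [-4, 0, -0.2, 0],
    [-6, 0, -0.3, 0],
    [-8, 0, -0.4, 0],
  ],
)

```text
t: 18.02
eef_pos: [0.5594, -0.0203, 0.319]
eef_rot: [0.657, 0.754, 0.001, 0.0]
wrist_force: [-3.5, 2.8, 13.1]
finger_gap: 0.0287
```

Call:
move_arm(
  commands=[
    [-2, 0, -0.1, 0],
    [-4, 0, -0.2, 0],
    [-6, 0, -0.3, 0],
    [-8, 0, -0.4, 0],
  ],
)

```text
t: 18.52
eef_pos: [0.5605, -0.0285, 0.3194]
eef_rot: [0.657, 0.754, 0.001, 0.001]
wrist_force: [-2.9, 0.1, 13.7]
finger_gap: 0.029
```

Call:
move_arm(
  commands=[
    [-2.5, 0, -0.1, 0],
    [-5, 0, -0.2, 0],
    [-7.5, 0, -0.3, 0],
    [-10, 0, -0.4, 0],
  ],
)

```text
t: 19.02
eef_pos: [0.5618, -0.0384, 0.3199]
eef_rot: [0.657, 0.754, 0.001, 0.001]
wrist_force: [-2.7, 0.6, 13.7]
finger_gap: 0.0286
```

Call:
move_arm(
  commands=[
    [-2, 0, -0.1, 0],
    [-4, 0, -0.2, 0],
    [-6, 0, -0.3, 0],
    [-8, 0, -0.4, 0],
  ],
)

```text
t: 19.52
eef_pos: [0.5628, -0.046, 0.3202]
eef_rot: [0.657, 0.754, 0.001, 0.0]
wrist_force: [-3.1, 7.0, 14.4]
finger_gap: 0.029
```

Call:
move_arm(
  commands=[
    [-2, 0, -0.1, 0],
    [-4, 0, -0.2, 0],
    [-6, 0, -0.3, 0],
    [-8, 0, -0.4, 0],
  ],
)

```text
t: 20.02
eef_pos: [0.564, -0.054, 0.3206]
eef_rot: [0.657, 0.754, 0.001, 0.0]
wrist_force: [-2.4, 3.2, 14.1]
finger_gap: 0.029
```

Call:
move_arm(
  commands=[
    [-2.5, 0, -0.1, 0],
    [-5, 0, -0.25, 0],
    [-7.5, 0, -0.4, 0],
    [-10, 0, -0.5, 0],
  ],
)

```text
t: 20.52
eef_pos: [0.5654, -0.0642, 0.3211]
eef_rot: [0.657, 0.754, 0.001, 0.001]
wrist_force: [-1.7, 1.2, 13.3]
finger_gap: 0.0288
```

Call:
move_arm(
  commands=[
    [-2.5, 0, -0.1, 0],
    [-5, 0, -0.2, 0],
    [-7.5, 0, -0.3, 0],
    [-10, 0, -0.4, 0],
  ],
)

```text
t: 21.02
eef_pos: [0.5667, -0.0742, 0.3215]
eef_rot: [0.657, 0.754, 0.001, 0.001]
wrist_force: [-3.3, 0.7, 11.8]
finger_gap: 0.0289
```

Call:
move_arm(
  commands=[
    [-2, 0, -0.1, 0],
    [-4, 0, -0.2, 0],
    [-6, 0, -0.3, 0],
    [-8, 0, -0.4, 0],
  ],
)

```text
t: 21.52
eef_pos: [0.5677, -0.0815, 0.3218]
eef_rot: [0.657, 0.754, 0.001, 0.0]
wrist_force: [-2.4, 6.7, 12.2]
finger_gap: 0.0291
```

Call:
move_arm(
  commands=[
    [-2, 0, -0.1, 0],
    [-4, 0, -0.2, 0],
    [-6, 0, -0.3, 0],
    [-8, 0, -0.4, 0],
  ],
)

```text
t: 22.02
eef_pos: [0.5689, -0.0898, 0.3223]
eef_rot: [0.657, 0.754, 0.001, 0.001]
wrist_force: [-1.6, 1.8, 11.7]
finger_gap: 0.029
```

Call:
move_arm(
  commands=[
    [-2, 0, 0, 0],
    [-4, 0, 0.1, 0],
    [-6, 0, 0, 0],
    [-8, 0, -0.1, 0],
  ],
)

```text
t: 22.52
eef_pos: [0.57, -0.0979, 0.3225]
eef_rot: [0.657, 0.754, 0.001, 0.001]
wrist_force: [-1.7, 0.9, 12.8]
finger_gap: 0.0289
```

Call:
move_arm(
  commands=[
    [-2, 0, -0.05, 0],
    [-4, 0, -0.1, 0],
    [-6, 0, -0.15, 0],
    [-8, 0, -0.25, 0],
  ],
)

```text
t: 23.02
eef_pos: [0.5711, -0.1059, 0.3227]
eef_rot: [0.657, 0.754, 0.001, 0.001]
wrist_force: [-2.0, 1.0, 13.3]
finger_gap: 0.0285
```

Call:
move_arm(
  commands=[
    [-2, 0, -0.1, 0],
    [-4, 0, -0.2, 0],
    [-6, 0, -0.3, 0],
    [-8, 0, -0.35, 0],
  ],
)

```text
t: 23.52
eef_pos: [0.5722, -0.1138, 0.3231]
eef_rot: [0.657, 0.754, 0.001, 0.001]
wrist_force: [-1.3, 0.2, 12.9]
finger_gap: 0.0292
```

Force and height stayed on one straight line for all five pieces, which suggests they're all home. I'll lift off and look.

Call:
move_arm(
  commands=[
    [0, 0, -2, 0],
    [0, 0, -8, 0],
    [0, 0, -25, 0],
    [-20, 0, -45, 0],
    [-60, 0, -55, 0],
    [-100, 0, -55, 0],
    [-100, 0, -55, 0],
    [-100, 0, -55, 0],
  ],
)

```text
t: 24.52
eef_pos: [0.5853, -0.2126, 0.3766]
eef_rot: [0.658, 0.753, -0.0, -0.001]
wrist_force: [0.6, 1.0, -3.8]
finger_gap: 0.0289
```

Run:
```python
from h import *
go([.461,-.309,.378],-63.43); print(r.read_state()['wrist_force'],r.read_state()['moment'])
a=snap('side','s5.png');cv2.imwrite('pics/v6.png',cv2.resize(a[210:330,310:450],(700,600),interpolation=cv2.INTER_CUBIC)[:,:,::-1])
cv2.imwrite('pics/v7.png',cv2.resize(a[200:440,220:460],(600,600))[:,:,::-1])
```

```text
cur jaw 7.78 shift mm [ -78.7 -136.2   -1.3] turn 1.2428 t 24.525 tilt [-9.e-04  6.e-04 -1.e+00]
[ 0.63799177  0.9879202  -3.83008345] [-0.00371791  0.02880149 -0.01233825]
```

View pics/v6.png

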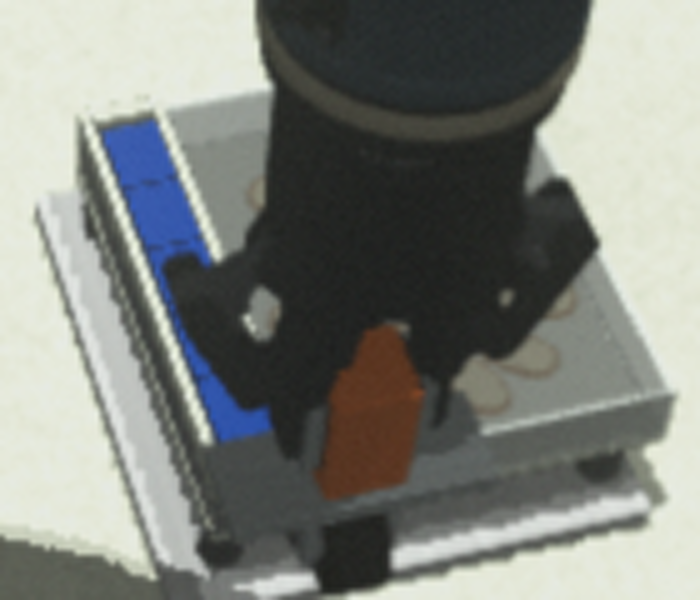

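View pics/v7.png

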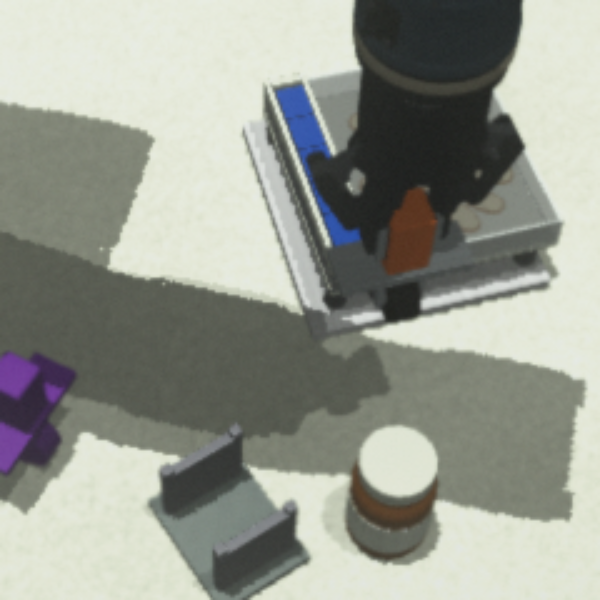

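The strip now lies flush with its lips, and the rest is empty. I'll check the near pieces once the arm is clear. Back to the rest.

Call:
move_arm(
  commands=[
    [-10, -17, 0, 0.16],
    [-20, -34, 0, 0.32],
    [-30, -51, 0, 0.48],
    [-40, -68, 0, 0.64],
    [-50, -85, 0, 0.8],
    [-60, -102, 0, 0.96],
    [-70, -119, 0, 1.12],
    [-79, -136.2, 0, 1.243],
    [-79, -136.2, 0, 1.243],
    [-79, -136.2, 0, 1.243],
  ],
)

```text
t: 25.82
eef_pos: [0.4616, -0.3088, 0.3771]
eef_rot: [0.973, 0.231, 0.0, -0.0]
wrist_force: [-0.2, 0.5, -3.7]
finger_gap: 0.0294
```

Run:
```python
from h import *
go([.4611,-.3092,.30],-63.3)
a=snap('side','s6.png')
cv2.imwrite('pics/v8.png',cv2.resize(a[210:330,310:450],(700,600),interpolation=cv2.INTER_CUBIC)[:,:,::-1])
cv2.imwrite('pics/v9.png',cv2.resize(a[300:460,230:410],(675,600),interpolation=cv2.INTER_CUBIC)[:,:,::-1])
```

```text
cur jaw -63.27 shift mm [-0.7  0.2 77.1] turn 0.0006 t 25.825 tilt [ 3.e-04  1.e-04 -1.e+00]
```

View pics/v8.png

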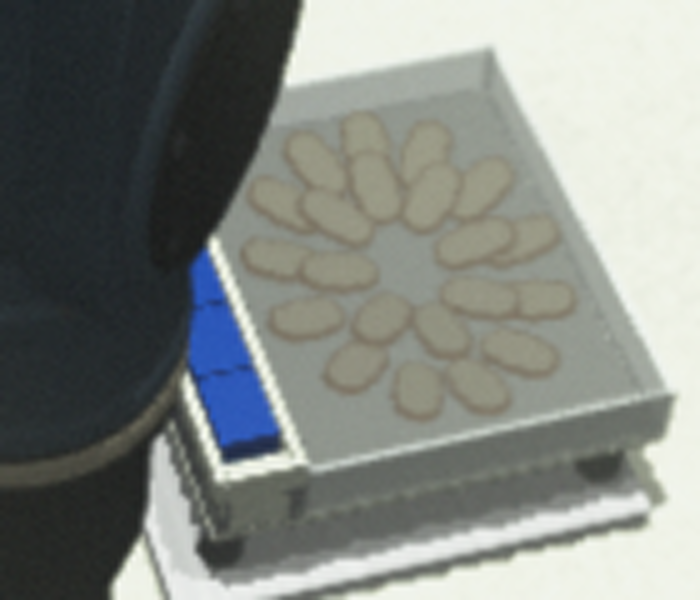

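View pics/v9.png

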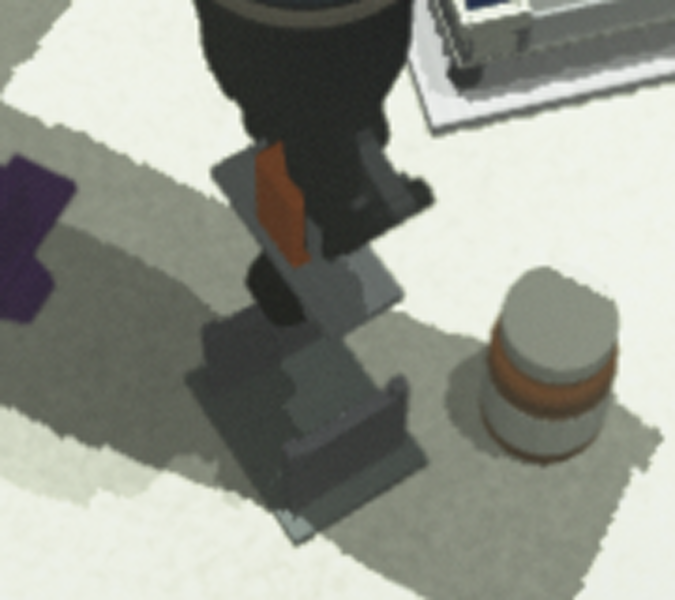

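Piece seg0 still shows a thin end face at about (250,447) in this crop. I'll compare it with the picture from the start before setting the roller down.

Run:
```python
import cv2,numpy as np
a=cv2.imread('pics/side0.png')[270:325,335:380];b=cv2.imread('pics/s6.png')[270:325,335:380]
c=np.hstack([cv2.resize(x,None,fx=8.8,fy=8.8,interpolation=cv2.INTER_CUBIC) for x in(a,b)]);cv2.imwrite('pics/cmp.png',c)
```

```text
(no output)
```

View pics/cmp.png

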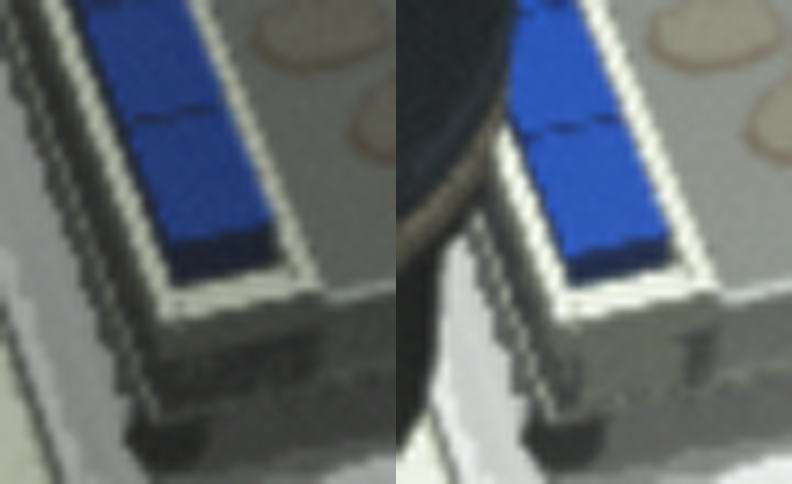

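Run:
```python
from h import *
a=.136;o=np.array([.5615,-.0407]);x=np.array([np.cos(a),np.sin(a)]);y=np.array([-np.sin(a),np.cos(a)])
for Y in(-84,-51,-17):
    for X in(-11,11):
        p=o+x*X/1e3+y*Y/1e3; q=proj('side',[[*p,.084-.0436*(Y+70)/1e3],[*p,.079-.0436*(Y+70)/1e3]]); print(Y,X,((q-[335,270])*8.8).round(1).tolist())
# measured line
D=[(.029,.3165,13.0),(.0155,.3173,14.1),(.0052,.3178,12.8),(-.0047,.3182,12.3),(-.0203,.319,13.1),(-.0285,.3194,13.7),(-.0384,.3199,13.7),(-.054,.3206,14.1),(-.0642,.3211,13.3),(-.0742,.3215,11.8),(-.0898,.3223,11.7),(-.0979,.3225,12.8),(-.1059,.3227,13.3),(-.1138,.3231,12.9)]
D=np.array(D);z=D[:,1]*1e3+(D[:,2]+3.5)/6;c=np.polyfit(D[:,0],z,1);print(c,(z-np.polyval(c,D[:,0])).round(2))
```

```text
-84 -11 [[162.9, 236.8], [161.6, 250.1]]
-84 11 [[261.1, 215.8], [259.5, 229.3]]
-51 -11 [[118.8, 119.9], [117.7, 133.5]]
-51 11 [[215.4, 99.8], [213.9, 113.4]]
-17 -11 [[75.1, 4.1], [74.2, 17.7]]
-17 11 [[169.9, -15.3], [168.7, -1.6]]
[-45.27836494 320.81652069] [-0.25  0.12 -0.06 -0.2   0.03  0.16  0.21  0.27  0.18 -0.13 -0.05 -0.03
 -0.11 -0.14]
```

After correcting for spring sink, all the readings fit one line to within ±0.27 mm. Piece seg0's end face also dropped by about the expected 5 mm, so all five pieces are home. I'll lower the roller into its rest.

Call:
move_arm(
  commands=[
    [-0.7, 0.2, 25, 0],
    [-0.7, 0.2, 50, 0],
    [-0.7, 0.2, 75, 0],
    [-0.7, 0.2, 95, 0],
    [-0.7, 0.2, 108, 0],
    [-0.7, 0.2, 114, 0],
    [-0.7, 0.2, 115, 0],
    [-0.7, 0.2, 115, 0],
  ],
)

```text
t: 26.88
eef_pos: [0.4609, -0.3101, 0.2626]
eef_rot: [0.973, 0.23, 0.0, 0.0]
wrist_force: [0.8, 0.1, -3.4]
finger_gap: 0.029
```

Call:
move_arm(
  commands=[
    [0, 0, 0.5, 0],
    [0, 0, 1, 0],
    [0, 0, 1, 0],
  ],
)

```text
t: 27.25
eef_pos: [0.4607, -0.31, 0.2611]
eef_rot: [0.973, 0.23, 0.0, 0.0]
wrist_force: [-0.0, 0.1, -3.9]
finger_gap: 0.029
```

Call:
move_arm(
  commands=[
    [0, 0, 0.5, 0],
    [0, 0, 0.8, 0],
    [0, 0, 0.8, 0],
  ],
)

```text
t: 27.62
eef_pos: [0.4606, -0.31, 0.2602]
eef_rot: [0.973, 0.23, -0.0, -0.0]
wrist_force: [0.8, -0.1, -3.6]
finger_gap: 0.0289
```

Call:
move_arm(
  commands=[
    [0, 0, 0.5, 0],
    [0, 0, 0.8, 0],
    [0, 0, 0.8, 0],
  ],
)

```text
t: 28.0
eef_pos: [0.4607, -0.31, 0.26]
eef_rot: [0.973, 0.23, 0.0, 0.0]
wrist_force: [-3.5, 2.5, 7.1]
finger_gap: 0.0294
```

Call:
move_arm(
  commands=[
    [0, 0, 0.3, 0],
    [0, 0, 0.5, 0],
    [0, 0, 0.5, 0],
  ],
)

```text
t: 28.38
eef_pos: [0.4606, -0.3099, 0.26]
eef_rot: [0.973, 0.23, 0.0, 0.0]
wrist_force: [-5.6, 5.1, 16.4]
finger_gap: 0.0287
```

Seated at TCP z 0.260, the same height as at the grasp. I'll let go.

Call:
move_arm(
  commands=[
    [0, 0, -0.5, 0],
    [0, 0, -0.8, 0],
    [0, 0, -0.8, 0],
    [0, 0, -0.8, 0],
    [0, 0, -0.8, 0],
    [0, 0, -0.8, 0],
  ],
  claw=1,
)

```text
t: 29.12
eef_pos: [0.4607, -0.31, 0.2597]
eef_rot: [0.973, 0.23, -0.0, -0.0]
wrist_force: [0.1, 0.3, 0.2]
finger_gap: 0.0856
```

Call:
move_arm(
  commands=[
    [0, 0, -1, 0],
    [0, 0, -10, 0],
    [0, 0, -30, 0],
    [0, 0, -60, 0],
    [0, 0, -100, 0],
    [0, 0, -140, 0],
    [0, 0, -140, 0],
    [0, 0, -140, 0],
  ],
)

```text
t: 30.12
eef_pos: [0.4606, -0.3099, 0.3995]
eef_rot: [0.973, 0.23, -0.0, -0.0]
wrist_force: [0.0, 0.5, -0.9]
finger_gap: 0.0854
```

Run:
```python
from h import *
a=snap('side','s7.png'); print(r.read_state()['wrist_force'],r.read_state()['t'],r.read_state()['finger_gap'])
cv2.imwrite('pics/v10.png',cv2.resize(a[210:450,230:470],(600,600),interpolation=cv2.INTER_CUBIC)[:,:,::-1])
```

```text
[-0.68617194  0.42686388  0.4155459 ] 30.175 0.08563253485436763
```

View pics/v10.png

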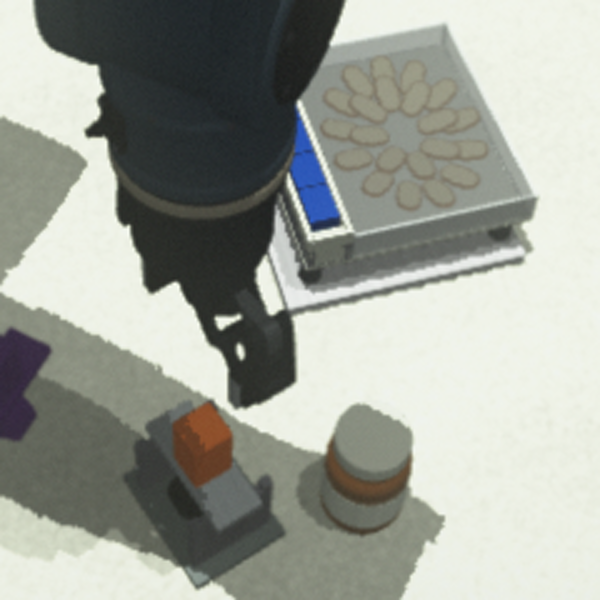

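The roller stands upright in its rest and the gripper is clear. I'll back the arm off to see the whole strip once more.

Call:
move_arm(
  commands=[
    [-40, 0, 0, 0],
    [-80, 0, 0, 0],
    [-115, 0, 0, 0],
    [-115, 0, 0, 0],
    [-115, 0, 0, 0],
  ],
)

```text
t: 30.8
eef_pos: [0.3579, -0.3613, 0.3991]
eef_rot: [0.973, 0.23, -0.0, -0.0]
wrist_force: [0.4, -0.2, 0.5]
finger_gap: 0.0852
```

Run:
```python
from h import *
a=snap('side','s8.png'); b=snap('top','t8.png')
c=np.hstack([cv2.resize(a[210:450,260:460],(400,480),interpolation=cv2.INTER_CUBIC),cv2.resize(b[110:290,250:490],(400,300))[:, :].repeat(1,0) if 0 else cv2.resize(b[110:350,250:450+0],(400,480))])
cv2.imwrite('pics/v11.png',c[:,:,::-1])
```

```text
(no output)
```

View pics/v11.png

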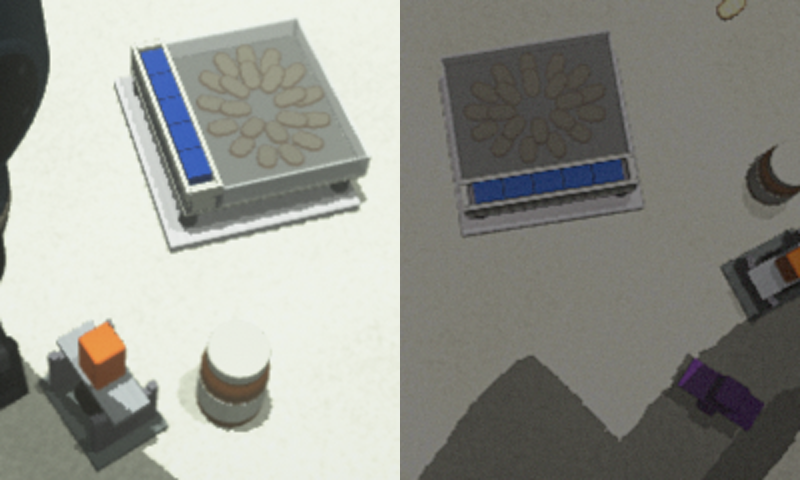

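All five pieces look even and flush, the roller sits upright in its rest at (100,380) in the side crop, and the jar hasn't moved. I'll hand the job in.

Run:
```python
from station import r
print(r.close_job())
```

```text
the job is handed in; nothing more can be done
None
```

I rolled the strip home in one pass, set the roller back in its rest, let go, and handed the job in at about 31 s. No verdict was reported.

- **Feeling for the strip:** I touched it near both ends. It leans about 0.045 rad, with the -y end higher.
- **Rolling:** I pressed down at the +y end and rolled to the -y end at about 15–18 N vertical. The highest reading, including the sideways push at the piece edges, was about 21 N. I read the force only at the end of each short move, so brief peaks in between were not seen.
- **Strip check:** With spring sink taken out, wheel height along the strip fits one straight line within 0.27 mm. The strip dropped 5.0 mm near the +y end and 4.7 mm near the -y end. In the last pictures all five pieces look even and flush. In the pictures, the -y piece's end face dropped about as expected for 5 mm. The next joint along dropped less than expected, but that reading is only about a pixel.
- **Roller and other things:** The roller seated at the same height as when I took it and stands upright. The gripper is open and clear. The jar is where it was, and I did not go near the dish, the spatula or the purple look-alike.
- **Disagreement:** A sideways force of 1–5 N showed during rolling, and I did not find its cause. The camera heights came out about 2 mm low against the text and the touch, in line with the stated calibration.

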